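Load and start the annealing oven

ROBOT

A 6-joint arm with a two-finger parallel gripper is mounted at the origin on the work surface. World frame = base frame: x ahead of the robot, y to its left, z up, the work surface at z = 0. Lengths are in m, angles in rad, forces in N, time in s.
With the tool pointing down it reaches from about 0.35 to 1 m from the base axis. Payload 7.1 kg.
Tool frame: the origin (TCP) lies between the finger pads; the fingertips stand 19 mm ahead of it and the grasp point (between the pads) is the TCP; y points along the fingers, x is the direction in which the jaws open and shut, and the axes are right-handed (so a half turn about y gives the same grasp; the last joint's range is limited). The gripper opens to 85 mm and grips with 20 to 120 N. Pads are 22 mm wide; open, the fingers measure 114 mm over their backs; the gripper's body (76 mm by 85 mm) begins 54 mm behind the grasp point. The pads swing forward as they close: fully open they stand 13 mm farther back than shut.
Start: joints at [-1.325, 0.423, 1.63, -0, 1.089, -0.019], TCP at [0.164, -0.603, 0.25] pointing down, gripper open.
Joint ranges: [-3, 3], [-0.9, 2.11], [0.09, 2.58], [-1.31, 4.45], [0.11, 2.69], [-2.54, 2.54]. Speed limits (rad/s): [2.39, 2.39, 3.01, 3.14, 3.14, 3.14].

INTERFACE

Orientations are given as a rotation vector (axis times angle).
In Python, from rig import bot, hand, kinematics, status, camera, camera_model, ticket gives the robot as it stands. The module is installed in compiled form; this text tells all that it offers. Calls block until the motion is done:
- bot.movep(position, orientation): joint-space move of the TCP to a pose.
- bot.move_l(position, ori=None, vel=0.15): straight line of the TCP; ori=None keeps the orientation; vel is the mean speed in m/s.
- bot.move_joints(angles): joint-space move.
- hand.gripper_to(opening, grip_force=None): finger opening in m; grip_force is the grip in N (None keeps the last); returns when the fingers have stopped.
- bot.wait(seconds).
- kinematics.solve_ik(position, orientation): joint angles nearest the present ones, or None.
- status.sense(): the state.
- camera(name): name is "scene" or "top"; returns the picture (480x640x3 uint8, blue, green, red); there is no depth.
- camera_model(name): a dict with "intrinsics" (3x3 intrinsics, pixels), "R" (3x3) and "t" (3): a world point X has camera coordinates R X + t. Camera axes: x right, y down, z forward; pixel columns grow to the right and rows downward; lengths in m; the calibration is good to about 2 mm. A picture is of the moment at which its call begins. camera_model takes no time and is no camera call.
A pose or a line that the arm cannot do raises bot.MotionError and nothing moves.
- ticket.finish_job(): hands the job in, once; it reports no verdict.
The state is a dict: "time": time; "q": joint angles; "joint_velocities": joint speeds; "effort": joint torques, N m; "ee_pos": TCP position; "ee_rot": TCP orientation; "wrist_force": force on the tool from outside, world axes, zero at the start; "ft_torque": the same for the moment, N m; "grip_width": finger opening in m.
Only numpy, scipy, OpenCV 4.12 (cv2) and the standard library are available. Lean on these libraries where they do the work, as an engineer would, in place of code of your own. Each camera call takes 0.05 s, during which the arm holds its last target.

TASK

Anneal the glass: push the release pin down the small brass-rimmed hole in the oven's top to trip the hidden latch, so that the hearth drawer springs out, and put the pin back in its wooden stand. Stand every amber paperweight from the bench upright on the hearth slab, push the drawer home until it latches with the glass inside, then turn the program knob clockwise to its fifth click past off. Last, push the start plunger fully down and let it spring back; leave the other things on the bench where they are, and never press start with the drawer open.

Things in the scene. Friction and masses are not known exactly. Their poses are not given: they have to be found in the camera images.
- oven: annealing oven, a grey box 300 x 300 mm, 170 mm high; origin under its centre; -x of its frame is the way it faces and its drawer opens, z up. Front face 150 mm to -x of the origin. The drawer with its bar reaches 260 mm out of the front face when open, so keep that space clear
- release_hole (a point): centre of the round access hole (13 mm wide, 2 mm chamfer) at the surface of the oven's flat top, 170 mm above the bench, on the middle line, 72 mm behind the front face; a brass plate 44 mm square rims it. Frame as the oven's. 45 mm straight below is the end of the hidden sprung latch: pressing it 6 mm farther (it stops at about 10 mm) with 3 to 7 N frees the drawer
- hearth_drawer (a joint): slide of the hearth drawer, m: 0 shut and latched (rests within 2 mm of 0), 0.18 fully out (to the oven's -x). Once unlatched a spring pushes it out by itself in 1 to 2 s, with 6 to 8 N, damped (25 N at 1 m/s). To shut it push it in to its stop, at about -0.004, where the latch clicks in; let go, and it stays
- hearth (a point): centre of the usable top of the pale hearth slab in the drawer, 50 mm above the bench; moves with the drawer. x points into the oven, y along the drawer's width, z up. Room from -82 to +100 mm in x, -105 to +105 mm in y, inside rails 10 mm high. With the drawer out, the back of the drawer's front (135 mm above the bench) is 82 mm to -x and the oven's face (170 mm high) 82 mm to +x
- push_bar (a point): middle of the dark wooden push bar, on its axis, 100 mm above the bench: a round bar 14 mm thick, 160 mm long (along y), on two brackets 72 mm to either side, 45 mm in front of the outer face of the drawer's front panel (which is 270 mm wide, 40 to 135 mm above the bench); moves with the drawer; -x of its frame points away from the oven
- pin_grip (a point): middle of the release pin's handle, on its axis, 104 mm above the tip, 29 mm above the collar's underside; z along the pin, tip to handle. Pin 133 mm long, 70 g: steel shank 6 mm thick and 75 mm long, brass collar 24 mm across and 6 mm thick, wooden handle 16 mm thick and 46 mm long, head 24 mm across and 6 mm thick. It starts standing in its stand, handle up
- pin_tip (a point): lower end of the release pin's steel shank
- stand_hole (a point): mouth of the hole (14 mm wide, straight through) in the middle of the top of the pin's fixed wooden stand, a block 70 x 70 mm, 80 mm high. The pin is put back when its shank is in this hole and its collar lies on the block: pin_grip is then 29 mm above this point
- control_box: control box, fixed, 130 (x) x 180 (y) mm, 75 mm high, with the program knob and the start plunger on its flat top, 87 mm apart; origin under its centre
- knob_grip (a point): middle of the black program knob's grip bar, on its axis, 98 mm above the bench; the frame turns with the knob. The bar is 38 mm long along x of this frame, 12 mm wide, from 83 to 109 mm above the bench; a white line on top marks its pointer end, to -x. Under it is a round skirt 40 mm across
- program_knob (a joint): knob angle, rad, growing clockwise seen from above: 0 is off (an end stop, pointer at the longest mark, which faces the control box's -x), then a click-stop every 30 degrees (0.5236), seven in all; the fifth click is at 2.618. It springs into the nearest stop when let go; about 0.1 N m turns it over a click
- plunger_top (a point): centre of the top of the start plunger's black cap (34 mm across), 111 mm above the bench when out
- start_plunger (a joint): stroke of the start plunger, m: 0 out, 0.014 fully down; its spring pushes back with 3 N at first, 10 N at the bottom
- weight1_center (a point): half-way up a solid amber glass paperweight on its axis (18 mm above its base): a round dome 42 mm across, 36 mm high, flat base, 70 to 120 g, steep sides up to 23 mm; z up through the dome. May be absent
- weight2_center (a point): half-way up a solid amber glass paperweight on its axis (18 mm above its base): a round dome 42 mm across, 36 mm high, flat base, 70 to 120 g, steep sides up to 23 mm; z up through the dome. May be absent
- weight3_center (a point): half-way up a solid amber glass paperweight on its axis (18 mm above its base): a round dome 42 mm across, 36 mm high, flat base, 70 to 120 g, steep sides up to 23 mm; z up through the dome. May be absent
- weight4_center (a point): half-way up a solid amber glass paperweight on its axis (18 mm above its base): a round dome 42 mm across, 36 mm high, flat base, 70 to 120 g, steep sides up to 23 mm; z up through the dome. May be absent
- frit_jar: bystander: green glass jar 60 mm across, 75 mm high; origin under its centre
- steel_cup: bystander: open steel cup 64 mm across, 75 mm high; origin under its centre
- paddle: bystander: wooden paddle lying near the robot, 290 mm long, blade 70 x 100 mm, 22 mm high; origin at mid length on the bench, length along y
- mould_ring: bystander: brass ring 68 mm across, 45 mm high; origin under its centre
- wood_block: bystander: charred wooden shaping block 85 x 70 x 55 mm; origin under its centre
- oxide_tin: bystander: closed tin 68 mm across, 60 mm high; origin under its centre
- tweezers: bystander: steel tweezers lying flat, 170 mm long, 35 mm wide, 11 mm high; origin at mid length on the bench, length along x
Not all that is in view belongs to the job. Leave any turquoise look-alike of the part that bears weight4_center alone.

How it is judged:
By the outcome, as a careful person would: the job done as asked, in the order asked, and still so for the second after the job is handed in, with the robot touching nothing.
Of weight1, weight2, weight3, weight4 only 2 to 4 are there at a start; the rules pass over those that are not, and their reading is None.
At some moment in a run one of weight1, weight2, weight3, weight4 may be knocked a few centimetres aside while the robot is not near it.
Once in a run the grip may slacken for a moment while it holds something.
It also fails if it takes over 210 s, if anything falls off the work surface, if the arm or the gripper's body presses on something with over 40 N, if the wrist force passes 120 N, or if a joint passes its speed limit or range.

## Working session

There is one attempt and no reset: what is moved stays moved. The work goes in short steps, each a Python script; the robot and the scene stay as the last script left them, time stands still between calls to the robot, and variables do not carry over. Pictures are saved under pics/ and viewed, and the job is handed in when it is done.

```bash
mkdir -p pics
python3 - <<'E'
from rig import *
import cv2
for n in("scene","top"):
    cv2.imwrite(f"pics/a_{n}.png",camera(n)); m=camera_model(n); print(n,m)
s=status.sense(); print(s)
E
```

```text
scene {'intrinsics': array([[508.05609359,   0.        , 328.20792344],
       [  0.        , 508.05609359, 238.40506844],
       [  0.        ,   0.        ,   1.        ]]), 'R': array([[ 0.61207046,  0.79072456,  0.01115458],
       [ 0.60062387, -0.45565262, -0.6569868 ],
       [-0.51441298,  0.40882192, -0.75381955]]), 't': array([-0.33915952, -0.26459935,  1.5348929 ])}
top {'intrinsics': array([[501.31274167,   0.        , 324.44563232],
       [  0.        , 501.31274167, 250.01124676],
       [  0.        ,   0.        ,   1.        ]]), 'R': array([[-0.00811885, -0.99990499,  0.01113995],
       [-0.98433176,  0.0060291 , -0.17622327],
       [ 0.17613936, -0.01239614, -0.98428718]]), 't': array([-0.04932233,  0.55408692,  1.15119788])}
{'time': 0.1, 'q': array([-1.32499619e+00,  4.23753490e-01,  1.63063723e+00,  9.62563701e-07,
        1.08859984e+00, -1.89741377e-02]), 'joint_velocities': array([-0.00045985, -0.00100721, -0.00254642,  0.00042929, -0.0001492 ,
       -0.00122475]), 'effort': array([ 1.09357759e-04, -5.58426046e+01, -2.82444191e+01, -9.64268111e-05,
        3.03548419e-03, -2.68797038e-06]), 'ee_pos': array([ 0.16348069, -0.60274194,  0.24962094]), 'ee_rot': array([-1.32199377,  1.01274658, -1.0109256 ]), 'wrist_force': array([-0.09509998, -0.18742561, -0.10785938]), 'ft_torque': array([-0.04910621,  0.02430891,  0.01204182]), 'grip_width': 0.08544370219968121}
```

View pics/a_scene.png

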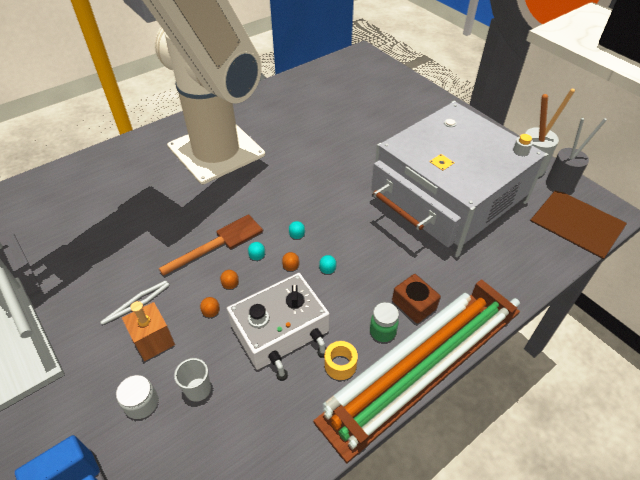

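View pics/a_top.png

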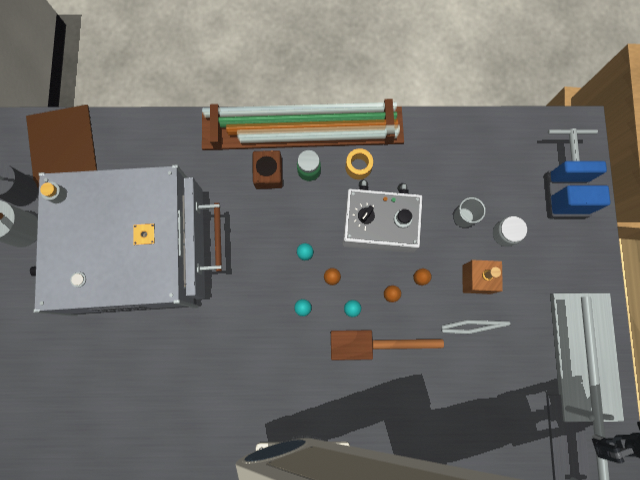

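Run:
```python
import cv2
i=cv2.imread("pics/a_top.png")
cv2.imwrite("pics/a_topL.png",cv2.resize(i[:,0:360],None,fx=1.6,fy=1.25) if 0 else cv2.resize(i[60:300,60:380],None,fx=2.5,fy=2.5,interpolation=cv2.INTER_CUBIC))
cv2.imwrite("pics/a_topR.png",cv2.resize(i[60:300,320:640],None,fx=2.5,fy=2.5,interpolation=cv2.INTER_CUBIC))
```

```text
(no output)
```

View enlarged.

Both views show three amber weights (top view at about (332,276), (392,293) and (423,276)), three turquoise decoys, the oven on the left with its drawer facing right (world -y), the pin stand at (487,275), and the control box at (384,217).

View pics/a_topL.png

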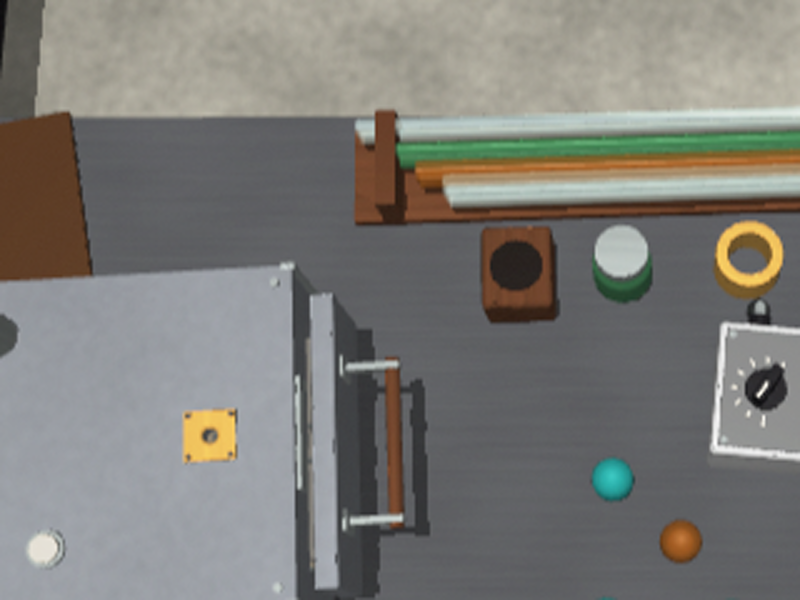

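View pics/a_topR.png

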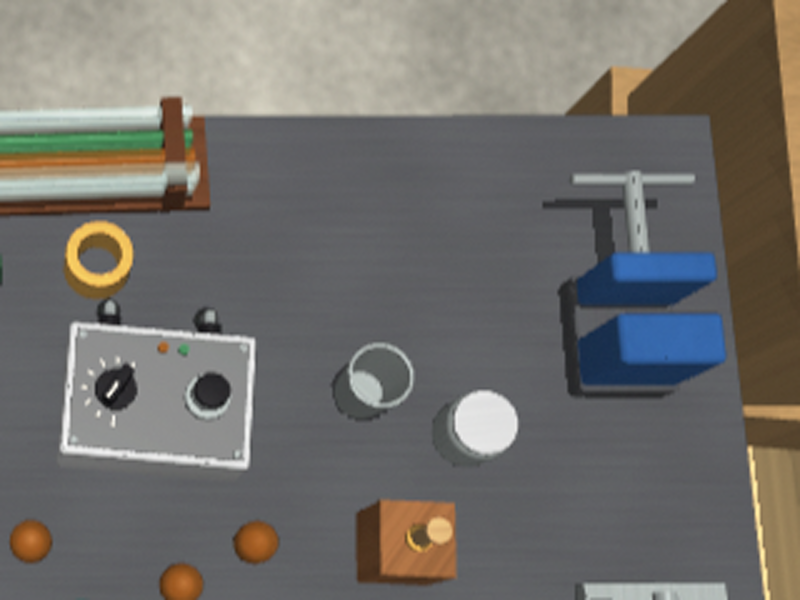

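```bash
cat > h.py <<'E'
from rig import *
import numpy as np, cv2
from scipy.spatial.transform import Rotation as Ro
def px2w(n,u,v,z):
    m=camera_model(n);R,t,K=m["R"],m["t"],m["intrinsics"]
    d=R.T@np.linalg.solve(K,[u,v,1.]);c=-R.T@t
    return c+d*(z-c[2])/d[2]
def w2px(n,X):
    m=camera_model(n);p=m["intrinsics"]@(m["R"]@np.asarray(X,float)+m["t"]);return p[:2]/p[2]
E
python3 - <<'E'
from h import *
i=cv2.imread("pics/a_top.png"); s=cv2.imread("pics/a_scene.png")
a=cv2.resize(i[185:250,340:430],None,fx=8,fy=8,interpolation=cv2.INTER_CUBIC)
cv2.imwrite("pics/b1.png",a)
cv2.imwrite("pics/b2.png",cv2.resize(s[270:370,220:340],None,fx=6,fy=6,interpolation=cv2.INTER_CUBIC))
for n,im in(("top",i),("scene",s)):
    h=cv2.cvtColor(im,cv2.COLOR_BGR2HSV)
    m=cv2.inRange(h,(4,170,60),(16,255,255))
    k,l,st,c=cv2.connectedComponentsWithStats(m)
    for j in range(1,k):
        if 80<st[j][4]<900: print(n,c[j].round(1),st[j],px2w(n,*c[j],0.018).round(4))
E
```

```text
top [300.5 126.4] [226 119 160  17 371] [0.8826 0.0053 0.018 ]
top [331.8 276.2] [324 269  16  16 196] [ 0.4945 -0.071   0.018 ]
top [422.  276.6] [414 269  17  16 210] [ 0.492  -0.2912  0.018 ]
top [392.  293.5] [384 286  17  16 207] [ 0.4513 -0.2166  0.018 ]
scene [542.7 117.4] [539  94   8  47 224] [0.5037 0.9116 0.018 ]
scene [397.3 208.8] [377 193  42  33 221] [0.5235 0.2567 0.018 ]
scene [290.2 261.2] [283 252  16  19 241] [ 0.497  -0.0731  0.018 ]
scene [229.  279.1] [221 270  17  19 265] [ 0.4541 -0.2187  0.018 ]
scene [209.4 306.8] [201 297  18  20 290] [ 0.4947 -0.2934  0.018 ]
```

Run:
```python
from h import *
for nm,u,v,z in [("hole",60+210/2.5,60+436/2.5,.17),("barA",60+393/2.5,60+362/2.5,.107),("barB",60+396/2.5,60+522/2.5,.107),
 ("stand1",320+380/2.5,60+502/2.5,.08),("stand2",320+456/2.5,60+503/2.5,.08),("stand3",320+456/2.5,60+579/2.5,.08),("stand4",320+380/2.5,60+578/2.5,.08),
 ("ovFR",60+290/2.5,60+267/2.5,.17),("pinhead",320+440/2.5,60+531/2.5,.80e-1+.058),
 ("cb1",320+73/2.5,60+324/2.5,.075),("cb2",320+255/2.5,60+340/2.5,.075),("cb3",320+246/2.5,60+466/2.5,.075),("cb4",320+63/2.5,60+453/2.5,.075),
 ("knob",320+117/2.5,60+386/2.5,.109),("plg",320+212/2.5,60+391/2.5,.111),
 ("ovc1",175.5,167,.17),("ovc2",176,303,.17),("ovc3",37,309,.17),("ovc4",41,173,.17)]:
    print(nm,px2w("top",u,v,z).round(4))
```

```text
hole [0.5687 0.3367 0.17  ]
barA [0.6511 0.1944 0.107 ]
barB [0.5018 0.1873 0.107 ]
stand1 [ 0.5206 -0.3968  0.08  ]
stand2 [ 0.5192 -0.4679  0.08  ]
stand3 [ 0.4482 -0.4629  0.08  ]
stand4 [ 0.4496 -0.3925  0.08  ]
ovFR [0.7209 0.2747 0.17  ]
pinhead [ 0.4854 -0.4303  0.138 ]
cb1 [ 0.6959 -0.1135  0.075 ]
cb2 [ 0.6791 -0.2877  0.075 ]
cb3 [ 0.5564 -0.274   0.075 ]
cb4 [ 0.5699 -0.1019  0.075 ]
knob [ 0.6259 -0.1509  0.109 ]
plg [ 0.6202 -0.2381  0.111 ]
ovc1 [0.7204 0.2758 0.17  ]
ovc2 [0.4208 0.2615 0.17  ]
ovc3 [0.4104 0.551  0.17  ]
ovc4 [0.7079 0.5697 0.17  ]
```

View pics/b1.png

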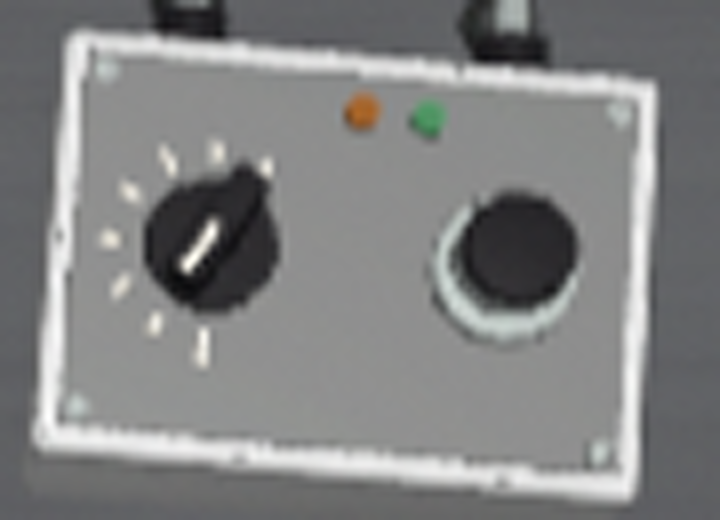

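View pics/b2.png

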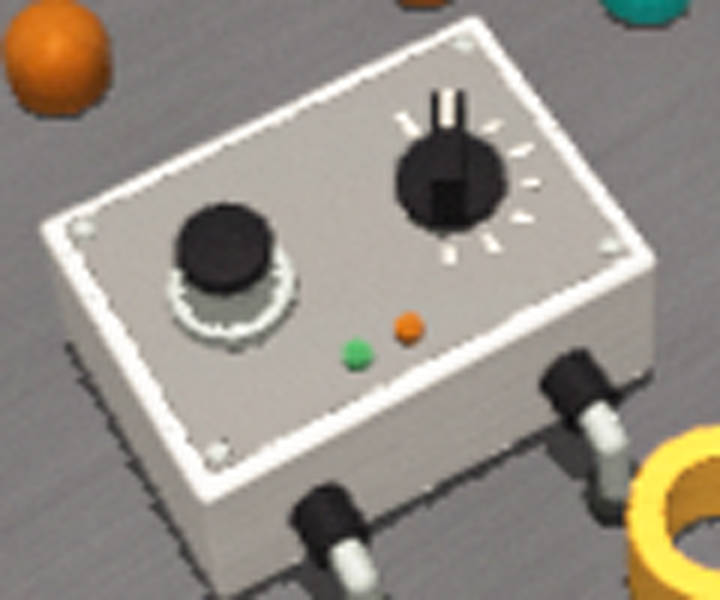

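The pointer line is at the end of the bar facing the robot, on the first mark past the longest one. So the knob starts at click 1, and the fifth click is 120° farther clockwise. Next I'll cross-check the key points against the scene camera.

Run:
```python
from h import *
i=cv2.imread("pics/a_top.png"); s=cv2.imread("pics/a_scene.png")
P={"hole":(.5687,.3367,.17),"stand":(.4844,-.430,.08),"head":(.4844,-.430,.138),"knob":(.6259,-.1509,.109),"plg":(.6202,-.2381,.111),"barA":(.6511,.1944,.107),"barB":(.5018,.1873,.107)}
for k,v in P.items(): print(k,w2px("scene",v).round(1),w2px("top",v).round(1))
def crop(im,n,c,f,name):
    a=cv2.resize(im[c[1]:c[3],c[0]:c[2]],None,fx=f,fy=f,interpolation=cv2.INTER_CUBIC)
    for k,v in P.items():
        p=(w2px(n,v)-[c[0],c[1]]+.5)*f; cv2.circle(a,tuple(int(x) for x in p),2,(255,0,255),-1)
    cv2.imwrite(name,a)
crop(s,"scene",(420,140,470,180),8,"pics/c1.png")
crop(s,"scene",(115,290,185,365),8,"pics/c2.png")
crop(i,"top",(455,255,515,300),10,"pics/c3.png")
a=[cv2.resize(cv2.imread(f"pics/c{j}.png"),(400,400)) for j in(1,2,3)]
crop(s,"scene",(370,180,440,235),6,"pics/c4.png");a.append(cv2.resize(cv2.imread("pics/c4.png"),(400,400)))
cv2.imwrite("pics/c.png",cv2.resize(np.vstack([np.hstack(a[:2]),np.hstack(a[2:])]),(600,600)))
h=cv2.cvtColor(i,cv2.COLOR_BGR2HSV);m=cv2.inRange(h,(80,120,60),(95,255,255))
k,l,st,c=cv2.connectedComponentsWithStats(m)
for j in range(1,k):
    if st[j][4]>80: print("turq",px2w("top",*c[j],.018).round(3))
s_=status.sense(); print(Ro.from_rotvec(s_["ee_rot"]).as_matrix().round(3))
for yaw in (0,1):
  for p in [(.484,-.43,.25),(.569,.337,.3),(.57,.18,.2),(.49,-.07,.2),(.626,-.151,.2)]:
    for X in [(0,1,0),(0,-1,0),(1,0,0),(-1,0,0)]:
      M=np.column_stack([X,(0,0,-1),np.cross(X,(0,0,-1))]); q=kinematics.solve_ik(p,Ro.from_matrix(M).as_rotvec())
      if yaw==0: print(p,X,None if q is None else np.round(q,2))
```

```text
hole [440.7 162.1] [144.  234.4]
stand [143.4 320.6] [487.2 276.1]
head [135.7 304.9] [495.9 272.8]
knob [293. 290.] [366.8 214.4]
plg [256.2 308.8] [404.8 216.4]
barA [419.  224.7] [217.2 204.8]
barB [375. 191.] [218.4 268.8]
turq [ 0.556 -0.005  0.018]
turq [0.42  0.    0.018]
turq [ 0.417 -0.119  0.018]
[[ 0.262 -0.     0.965]
 [-0.965  0.001  0.262]
 [-0.001 -1.     0.   ]]
(0.484, -0.43, 0.25) (0, 1, 0) [-0.74  0.46  1.58 -0.    1.11 -2.32]
(0.484, -0.43, 0.25) (0, -1, 0) [-0.74  0.46  1.58  0.    1.11  0.83]
(0.484, -0.43, 0.25) (1, 0, 0) [-0.74  0.46  1.58  0.    1.11 -0.74]
(0.484, -0.43, 0.25) (-1, 0, 0) [-0.74  0.46  1.58  0.    1.11  2.4 ]
(0.569, 0.337, 0.3) (0, 1, 0) [ 0.52  0.43  1.5   0.    1.21 -1.05]
(0.569, 0.337, 0.3) (0, -1, 0) [0.52 0.43 1.5  0.   1.21 2.09]
(0.569, 0.337, 0.3) (1, 0, 0) [0.52 0.43 1.5  0.   1.21 0.52]
(0.569, 0.337, 0.3) (-1, 0, 0) None
(0.57, 0.18, 0.2) (0, 1, 0) [ 0.29  0.44  1.73  0.    0.97 -1.28]
(0.57, 0.18, 0.2) (0, -1, 0) [0.29 0.44 1.73 0.   0.97 1.86]
(0.57, 0.18, 0.2) (1, 0, 0) [0.29 0.44 1.73 0.   0.97 0.29]
(0.57, 0.18, 0.2) (-1, 0, 0) None
(0.49, -0.07, 0.2) (0, 1, 0) [-0.17  0.31  1.95  0.    0.88 -1.74]
(0.49, -0.07, 0.2) (0, -1, 0) [-0.17  0.31  1.95  0.    0.88  1.4 ]
(0.49, -0.07, 0.2) (1, 0, 0) [-0.17  0.31  1.95  0.    0.88 -0.17]
(0.49, -0.07, 0.2) (-1, 0, 0) None
(0.626, -0.151, 0.2) (0, 1, 0) [-0.26  0.51  1.62  0.    1.01 -1.83]
(0.626, -0.151, 0.2) (0, -1, 0) [-0.26  0.51  1.62  0.    1.01  1.32]
(0.626, -0.151, 0.2) (1, 0, 0) [-0.26  0.51  1.62  0.    1.01 -0.26]
(0.626, -0.151, 0.2) (-1, 0, 0) None
```

View pics/c.png

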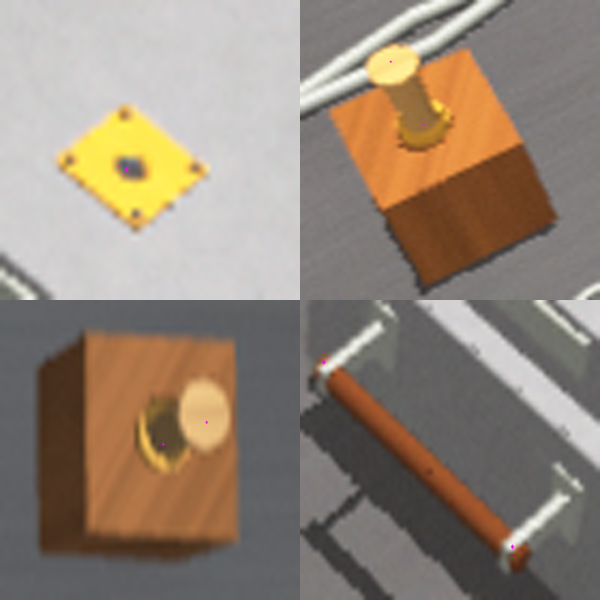

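The projections agree in both cameras. Next: grasp the pin.

```bash
cat >> h.py <<'E'
def ori(ang):  # jaw direction angle in world xy, tool down
    X=np.array([np.cos(ang),np.sin(ang),0]);Y=np.array([0,0,-1.])
    return Ro.from_matrix(np.column_stack([X,Y,np.cross(X,Y)])).as_rotvec()
def st(tag=""):
    s=status.sense(); print(tag,"t",round(s["time"],2),"p",s["ee_pos"].round(4),"F",s["wrist_force"].round(1),"g",round(s["grip_width"],4)); return s
def snap(n,name,box=None,f=1):
    im=camera(n)
    if box: im=im[box[1]:box[3],box[0]:box[2]]
    cv2.imwrite(f"pics/{name}.png",cv2.resize(im,None,fx=f,fy=f,interpolation=cv2.INTER_CUBIC))
HOLE=np.array([.5687,.3367]);STAND=np.array([.4844,-.430])
E
python3 - <<'E'
from h import *
o=ori(0)
bot.movep([*STAND,.22],o); st()
bot.move_l([*STAND,.110],vel=.12); st("down")
hand.gripper_to(0.0,60); st("grip")
bot.move_l([*STAND,.13],vel=.05); st("up")
bot.move_l([*STAND,.32],vel=.25); st("up")
bot.movep([*HOLE,.33],o); st("hole")
snap("scene","d1",(340,20,600,200),3)
snap("top","d2",(60,150,260,300),4)
E
```

```text
t 1.47 p [ 0.4837 -0.4307  0.2201] F [-0.7 -0.4  0.2] g 0.0853
down t 2.53 p [ 0.4849 -0.4304  0.1108] F [-0.4  0.1  1.5] g 0.0854
grip t 3.17 p [ 0.4846 -0.4301  0.1102] F [0.3 0.5 1.5] g 0.0183
up t 3.73 p [ 0.4845 -0.4301  0.1304] F [ 0.3 -0.  -0.9] g 0.0184
up t 4.63 p [ 0.4837 -0.4294  0.3183] F [-0.5  1.2 -1.1] g 0.0179
hole t 7.36 p [0.5692 0.3359 0.33  ] F [-0.3 -0.4 -1. ] g 0.0181
```

View pics/d1.png

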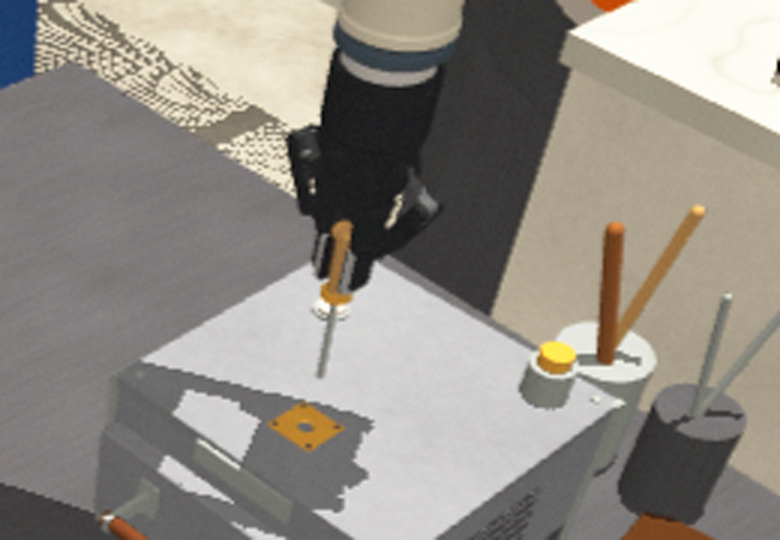

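View pics/d2.png

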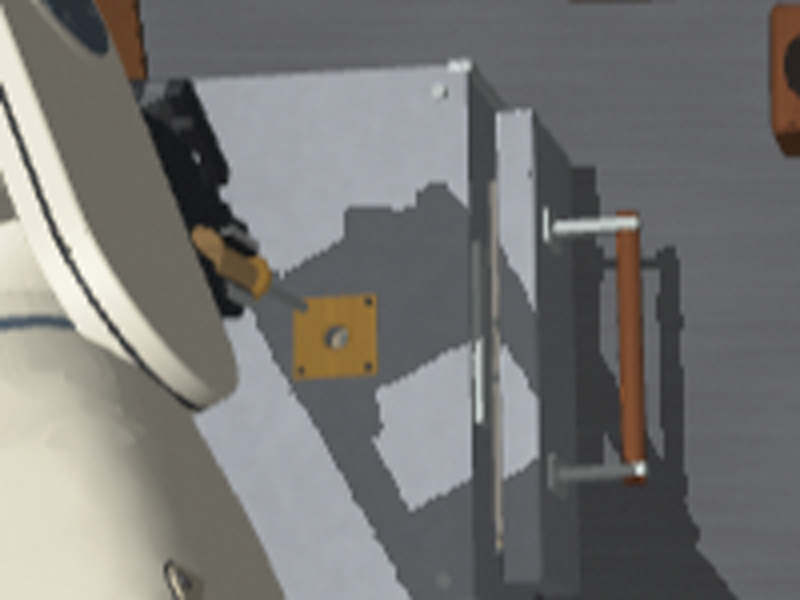

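The pin is held at about the right spot. Its tip is at scene (446.3,145.7) and top (136.5,227). I'll triangulate that.

```bash
cat >> h.py <<'E'
def tri(a,b):
    Ps=[];
    for n in("scene","top"):
        m=camera_model(n);Ps.append(m["intrinsics"]@np.column_stack([m["R"],m["t"]]))
    X=cv2.triangulatePoints(Ps[0],Ps[1],np.array(a,float).reshape(2,1),np.array(b,float).reshape(2,1)).ravel();return X[:3]/X[3]
E
python3 - <<'E'
from h import *
print("tip",tri((446.3,145.7),(136.5,227)))
print("expected", w2px("scene",(.5692,.3359,.226)),w2px("top",(.5692,.3359,.226)))
print("hole",tri((340+306/3,20+427/3),(60+336/4,150+336/4)))
E
```

```text
tip [0.57367666 0.33492269 0.22418921]
expected [444.75617757 144.1697514 ] [134.99679554 228.49015547]
hole [0.57053995 0.33804827 0.16920058]
```

Run:
```python
from h import *
bot.move_l([HOLE[0],HOLE[1],.281],vel=.1); st()
snap("scene","e1",(415,130,475,175),12)
snap("top","e2",(115,215,165,252),14)
```

```text
t 8.1 p [0.5689 0.3368 0.2812] F [-0.2  0.1 -0.1] g 0.0182
```

View pics/e1.png

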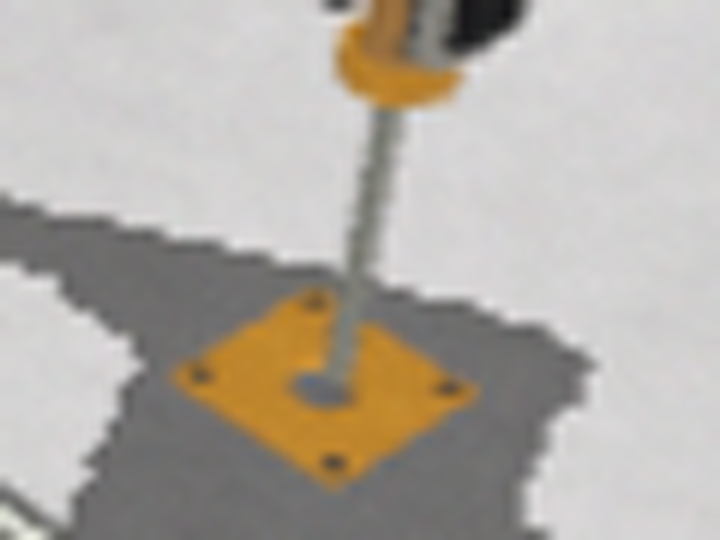

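View pics/e2.png

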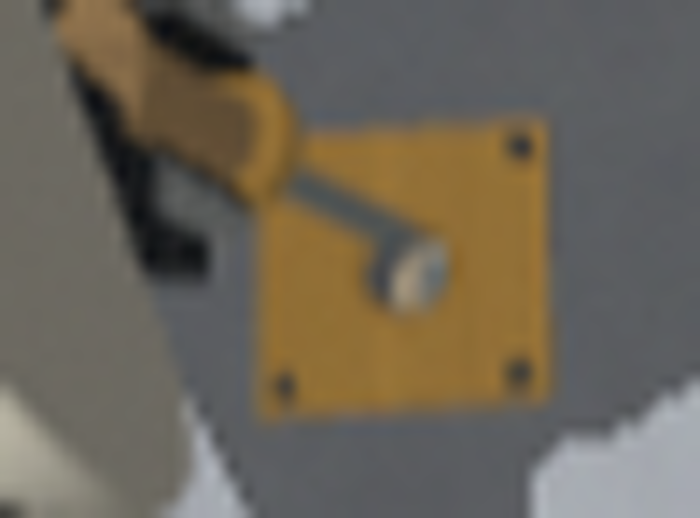

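Run:
```python
from h import *
t=tri((415+340/12,130+375/12),(115+400/14,215+247/14)); h=tri((415+323/12,130+390/12),(115+410/14,215+268/14)); print(t,h,h-t)
```

```text
[0.5729444  0.33800866 0.17404541] [0.57044319 0.3377444  0.1686919 ] [-0.00250121 -0.00026426 -0.0053535 ]
```

Run:
```python
from h import *
x,y=HOLE[0]-.0025,HOLE[1]
bot.move_l([x,y,.281],vel=.05)
for z in (.27,.26,.245,.233):
    bot.move_l([x,y,z],vel=.06); s=st()
    if abs(s["wrist_force"]).max()>8: print("stop");break
else:
    for z in (.229,.226,.224,.222,.2205):
        bot.move_l([x,y,z],vel=.03); s=st()
        if s["wrist_force"][2]>15: break
bot.wait(.3)
snap("scene","f1",(280,80,600,320),2.5)
```

```text
t 8.78 p [0.5658 0.3365 0.2691] F [ 0.7  0.6 -0.2] g 0.0183
 t 9.1 p [0.5659 0.3365 0.2593] F [ 0.7  1.2 -0.4] g 0.018
 t 9.5 p [0.5659 0.3365 0.2443] F [-0.7 -0.2 -1.1] g 0.0181
 t 9.85 p [0.5659 0.3365 0.2324] F [-0.8 -0.6 -1.6] g 0.018
 t 10.13 p [0.5664 0.3368 0.2292] F [0.5 0.  0.8] g 0.0183
 t 10.38 p [0.5666 0.3371 0.2267] F [0.8 0.8 3.1] g 0.0185
 t 10.63 p [0.5664 0.337  0.2243] F [0.5 1.1 3.3] g 0.0182
 t 10.88 p [0.5663 0.3369 0.2221] F [0.3 1.5 3.9] g 0.018
 t 11.13 p [0.5663 0.3367 0.2206] F [0.5 0.6 4. ] g 0.0183
```

View pics/f1.png

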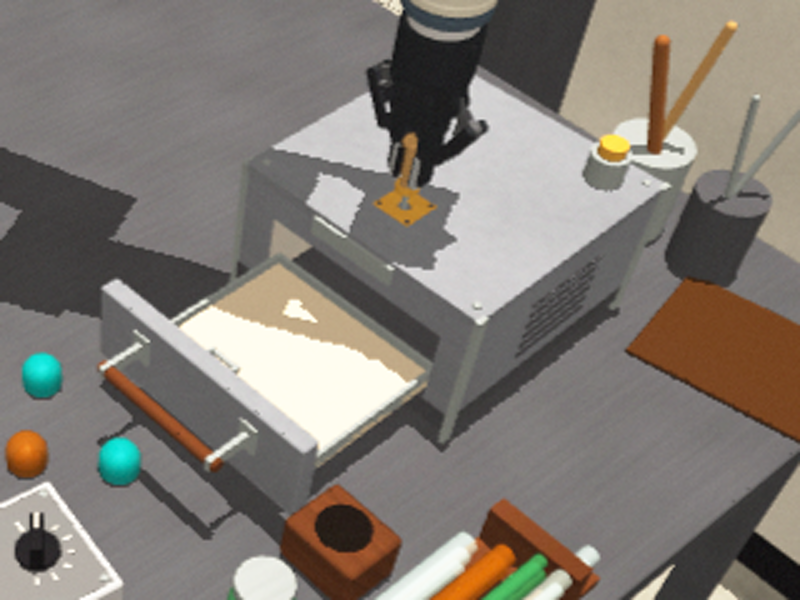

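The drawer sprang fully open. Next: return the pin.

Run:
```python
from h import *
s=st()
bot.move_l([.5663,.3369,.33],vel=.2); st()
bot.movep([*STAND,.24],ori(0)); bot.move_l([*STAND,.193],vel=.15); st()
snap("scene","g1",(110,270,190,350),8)
snap("top","g2",(450,240,530,300),10)
```

```text
t 11.48 p [0.5663 0.3367 0.2206] F [0.1 1.4 5.3] g 0.0183
 t 12.18 p [0.5654 0.3363 0.3282] F [-0.4 -0.1 -0.7] g 0.0185
 t 15.39 p [ 0.4846 -0.4297  0.1929] F [-0.1 -0.1 -0.2] g 0.0181
```

View pics/g1.png

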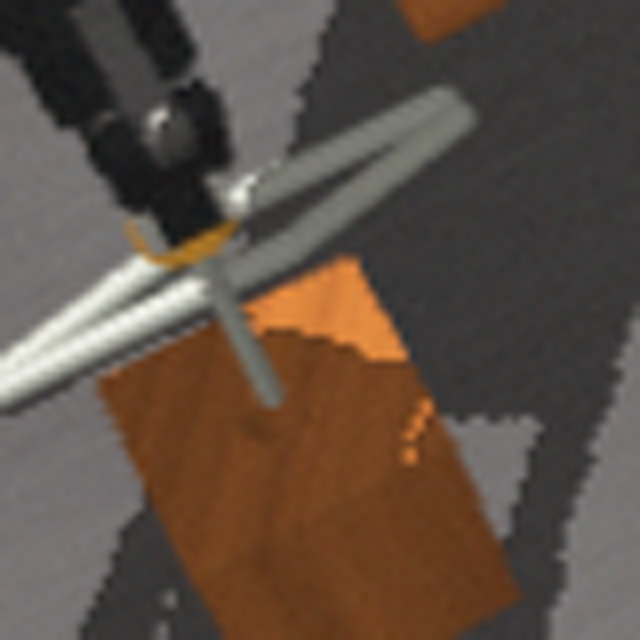

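View pics/g2.png

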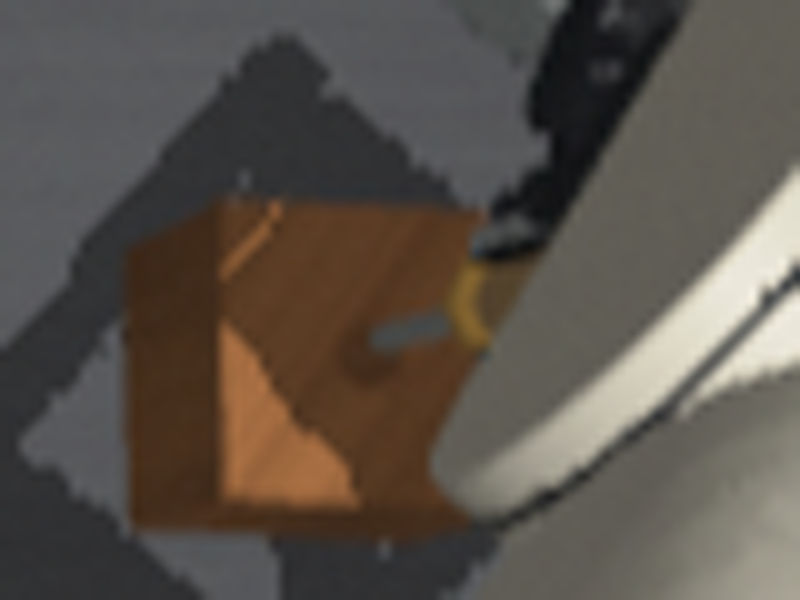

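Run:
```python
from h import *
t=tri((144.6,320.2),(487.6,273.8));h=tri((142.75,323.1),(487.2,275.2));print(t,h,h-t)
for X in [(.4844,-.43,.088),(.4844,-.43,.08)]: print(w2px("scene",X),w2px("top",X))
```

```text
[ 0.48928617 -0.42856205  0.08620652] [ 0.48670842 -0.43261119  0.07564975] [-0.00257775 -0.00404914 -0.01055677]
[142.38030391 318.46991804] [488.34157847 275.69084283]
[143.40478387 320.55397678] [487.19358259 276.12462485]
```

Run:
```python
from h import *
x,y=STAND[0]-.003,STAND[1]-.0012
bot.move_l([x,y,.193],vel=.05)
for z in (.187,.182,.177,.16,.14,.125,.115,.112,.1105,.1095):
    bot.move_l([x,y,z],vel=.06); s=st()
    if s["wrist_force"][2]>4: print("stop");break
```

```text
t 15.99 p [ 0.4811 -0.4309  0.1864] F [ 1.3  0.2 -0.1] g 0.018
 t 16.24 p [ 0.4812 -0.431   0.1815] F [-0.  -0.  -1.2] g 0.0183
 t 16.49 p [ 0.4812 -0.431   0.1766] F [ 0.7  0.1 -0.9] g 0.0185
 t 16.93 p [ 0.4811 -0.431   0.1593] F [ 0.8  0.2 -0.5] g 0.0182
 t 17.41 p [ 0.4812 -0.431   0.1395] F [ 0.2  0.5 -0.4] g 0.0182
 t 17.81 p [ 0.4812 -0.431   0.1244] F [ 0.6 -0.4 -0.3] g 0.0181
 t 18.12 p [ 0.4812 -0.431   0.1144] F [-0.3 -0.1 -1.3] g 0.0179
 t 18.38 p [ 0.4813 -0.4311  0.1119] F [-0.3 -0.1 -1.3] g 0.0179
 t 18.62 p [ 0.4814 -0.4312  0.1105] F [ 0.1 -0.3 -1. ] g 0.018
 t 18.88 p [ 0.4817 -0.4313  0.1101] F [-1.2  1.8  4.9] g 0.0181
stop
```

Run:
```python
from h import *
hand.gripper_to(.085); st()
bot.move_l([.4817,-.4313,.24],vel=.2)
bot.movep([.37,-.43,.28],ori(0)) ; st()
snap("top","i1",(100,130,540,360),1.8); snap("scene","i2")
for n in("top","scene"):
    h=cv2.cvtColor(camera(n),cv2.COLOR_BGR2HSV);m=cv2.inRange(h,(4,170,60),(16,255,255))
    k,l,q,c=cv2.connectedComponentsWithStats(m)
    for j in range(1,k):
        if 80<q[j][4]<900: print(n,c[j].round(1),q[j],px2w(n,*c[j],.018).round(4))
```

```text
t 19.53 p [ 0.4814 -0.4312  0.1094] F [0.2 0.4 0.4] g 0.0847
 t 20.88 p [ 0.3693 -0.4299  0.2792] F [0.5 0.7 0.1] g 0.0848
top [300.7 126.3] [226 119 161  17 366] [0.8827 0.0048 0.018 ]
top [331.8 276.2] [324 269  16  16 197] [ 0.4945 -0.071   0.018 ]
top [422.  276.6] [414 269  17  16 210] [ 0.492  -0.2912  0.018 ]
top [402. 297.] [394 290  17  15 207] [ 0.4426 -0.2406  0.018 ]
scene [542.7 117.4] [539  94   8  47 224] [0.5036 0.9118 0.018 ]
scene [342.5 245. ] [322 227  42  37 264] [0.5339 0.0608 0.018 ]
scene [290.2 261.2] [283 252  16  19 244] [ 0.4971 -0.0731  0.018 ]
scene [218.  281.7] [210 272  17  20 264] [ 0.4451 -0.2432  0.018 ]
scene [209.4 306.8] [201 297  18  20 290] [ 0.4946 -0.2934  0.018 ]
```

View pics/i1.png

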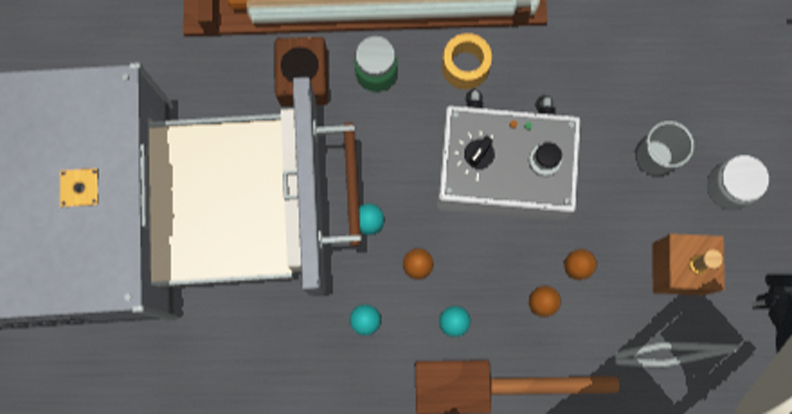

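View pics/i2.png

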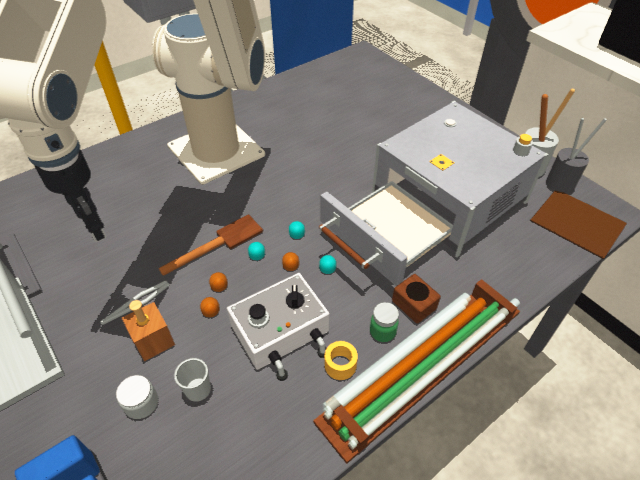

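The pin is back in the stand. One weight has been knocked, so its position is now about (0.443,-0.242). The drawer is clear. Next I'll pick the weight nearest the stand, guarding the descent.

```bash
cat >> h.py <<'E'
XA=np.array([-.045,.999]);YA=np.array([-.999,-.045])
HEARTH=HOLE-.154*XA
def amber(n="top"):
    h=cv2.cvtColor(camera(n),cv2.COLOR_BGR2HSV);m=cv2.inRange(h,(4,170,60),(16,255,255))
    k,l,q,c=cv2.connectedComponentsWithStats(m);return [px2w(n,*c[j],.018).round(4) for j in range(1,k) if 80<q[j][4]<340 and q[j][2]<25]
E
python3 - <<'E'
from h import *
print(HEARTH,w2px("top",[*HEARTH,.05]))
o=ori(-np.pi/2); c=[.4935,-.2922]
bot.movep([*c,.12],o); hand.gripper_to(.062,40); st()
bot.move_l([*c,.03],vel=.15); st()
for z in (.022,.019,.016,.014):
    bot.move_l([*c,z],vel=.04); s=st()
    if s["wrist_force"][2]>4: break
z=s["ee_pos"][2]
hand.gripper_to(0.0,45); st("grip")
bot.move_l([*c,.06],vel=.06); st("up")
snap("scene","j1",(150,230,290,350),5)
E
```

```text
[0.57563  0.182854] [225.83011966 241.56662475]
 t 23.09 p [ 0.4934 -0.2924  0.1201] F [-0.8 -0.2 -0.3] g 0.0618
 t 23.84 p [ 0.4939 -0.2925  0.0304] F [ 0.4 -0.3 -0.1] g 0.0622
 t 24.19 p [ 0.4935 -0.2922  0.0222] F [ 0.1  0.7 -0.2] g 0.0618
 t 24.44 p [ 0.4934 -0.2922  0.0189] F [-0.6 -0.3 -0.4] g 0.0622
 t 24.69 p [ 0.4933 -0.2921  0.0158] F [ 0.6 -0.4  1. ] g 0.0621
 t 24.94 p [ 0.4934 -0.2921  0.0139] F [ 1.  -0.4 -0.5] g 0.0616
grip t 25.27 p [ 0.4959 -0.2937  0.0175] F [-3.3  1.7 29.6] g 0.0402
up t 26.18 p [ 0.4933 -0.2921  0.0598] F [ 0.6  0.2 -1.1] g 0.0401
```

View pics/j1.png

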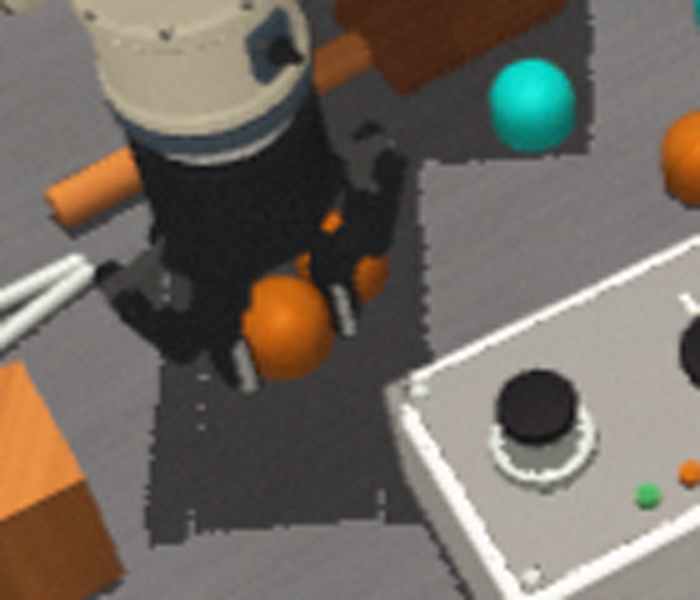

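The weight is held. The fingertips touch the bench as they close, so grasp at z about 0.019. Next, the hearth.

```bash
cat >> h.py <<'E'
def pick(c,z=.019,f=45):
    o=ori(-np.pi/2)
    bot.movep([*c,.12],o); hand.gripper_to(.062,f)
    bot.move_l([*c,z],vel=.12); st("at"); hand.gripper_to(0.,f); s=st("grip"); 
    bot.move_l([*c,.09],vel=.12); return st("up")
def place(k,kx=0.):
    o=ori(np.arctan2(-XA[1],-XA[0])); p=HEARTH+k*YA+kx*XA
    s=status.sense(); bot.move_l([*s["ee_pos"][:2],.24],vel=.3); st("hi")
    bot.movep([*p,.26],o); s=st("over")
    if s["grip_width"]<.03: print("LOST"); return
    bot.move_l([*p,.085],vel=.2)
    for z in (.077,.073,.0705,.069,.068,.067):
        bot.move_l([*p,z],vel=.05); s=status.sense()
        if s["wrist_force"][2]>3: break
    st("down"); hand.gripper_to(.062); bot.move_l([*p,.26],vel=.25); st("out")
E
python3 - <<'E'
from h import *
place(.06)
snap("top","k1",(100,130,340,310),3)
print(amber())
E
```

```text
hi t 26.98 p [ 0.4924 -0.2915  0.2386] F [-0.4  0.3 -0.6] g 0.0403
over t 28.71 p [0.5159 0.1794 0.2598] F [ 1.  -0.7 -1.2] g 0.0403
down t 31.29 p [0.5158 0.1802 0.0676] F [-1.8  0.6  6.6] g 0.0405
out t 32.56 p [0.5149 0.1799 0.2589] F [ 0.1 -0.7 -0.8] g 0.0621
[array([0.5206, 0.184 , 0.018 ]), array([ 0.4945, -0.071 ,  0.018 ]), array([ 0.4426, -0.2408,  0.018 ])]
```

View pics/k1.png

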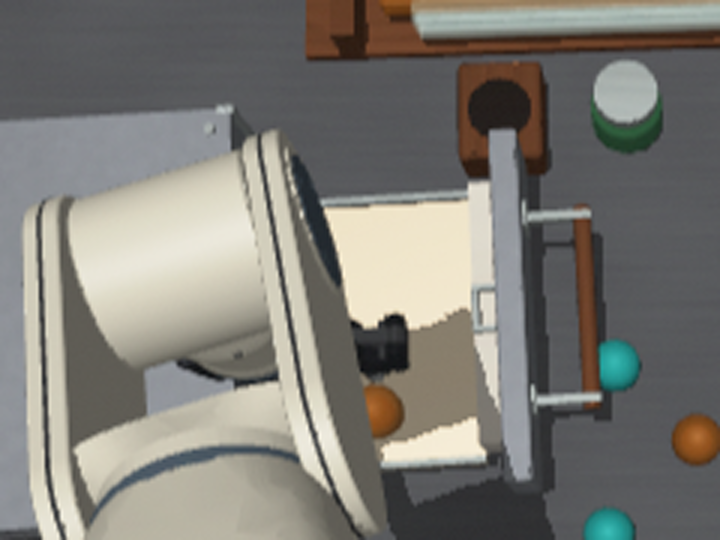

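The first weight stands on the hearth. Now the second, at (0.444,-0.242).

Run:
```python
from h import *
s=pick([.4438,-.242])
if s["grip_width"]>.03: place(0.)
bot.movep([.45,-.07,.3],ori(-np.pi/2)); print(amber(),amber("scene")); snap("top","l1",(100,130,340,310),3); snap("scene","l2",(180,160,470,320),2.7)
```

```text
at t 35.52 p [ 0.4442 -0.2422  0.0195] F [ 0.3  0.1 -0.1] g 0.0617
grip t 35.84 p [ 0.4443 -0.2423  0.0201] F [-1.3  0.1  5.7] g 0.0398
up t 36.58 p [ 0.4435 -0.2418  0.0898] F [-0.6  0.7 -1.2] g 0.04
hi t 37.23 p [ 0.4429 -0.2415  0.2391] F [-0.3 -1.2 -1.8] g 0.0399
over t 38.87 p [0.5756 0.1818 0.2597] F [ 0.2  0.4 -2.1] g 0.0399
down t 40.95 p [0.5757 0.1829 0.0701] F [-4.8 -0.9 10. ] g 0.04
out t 42.21 p [0.5748 0.1826 0.2586] F [-0.5  0.9 -0.6] g 0.0619
[array([0.5834, 0.1927, 0.018 ]), array([0.5197, 0.1896, 0.018 ])] [array([0.5027, 0.9133, 0.018 ]), array([0.4798, 0.2135, 0.018 ]), array([0.5447, 0.2165, 0.018 ]), array([ 0.4969, -0.0727,  0.018 ])]
```

View pics/l1.png

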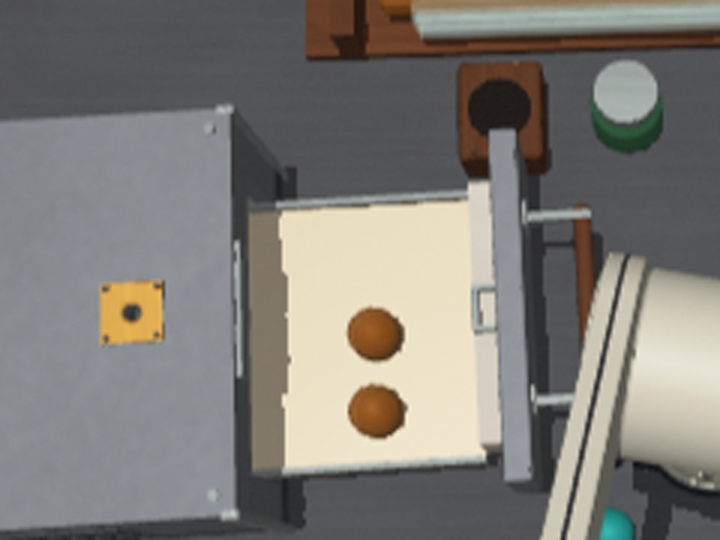

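View pics/l2.png

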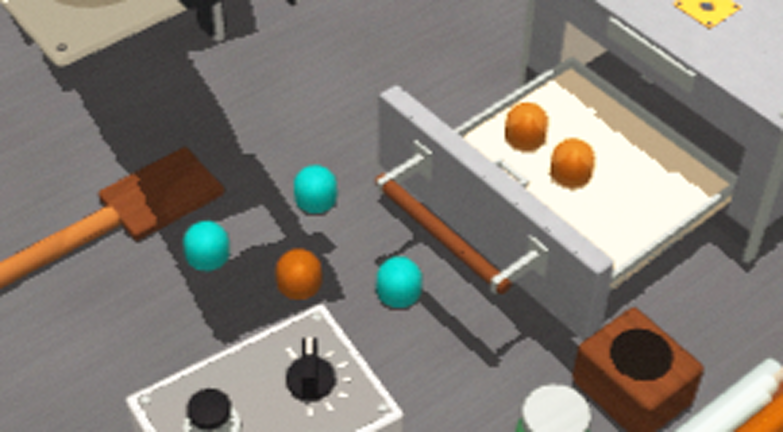

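Two weights stand upright on the slab. Now the third, at (0.4955,-0.072). It is near the bar, but the gripper clears it.

Run:
```python
from h import *
s=pick([.4956,-.072])
if s["grip_width"]>.03: place(-.06)
bot.movep([.5,-.2,.3],ori(-np.pi/2)); print(amber()); snap("top","m1",(100,130,500,360),2); snap("scene","m2")
```

```text
at t 45.48 p [ 0.496  -0.0721  0.0195] F [ 0.6 -0.6  0.2] g 0.0619
grip t 45.83 p [ 0.4962 -0.0721  0.0201] F [-1.6  0.2  7.1] g 0.0398
up t 46.57 p [ 0.4953 -0.0719  0.0898] F [-0.3 -0.8 -1.5] g 0.0403
hi t 47.22 p [ 0.4946 -0.0718  0.2391] F [-0.2 -0.4 -1.4] g 0.0401
over t 48.35 p [0.6349 0.1843 0.2591] F [ 0.9  0.7 -1. ] g 0.0398
down t 50.43 p [0.6356 0.1856 0.0702] F [-3.3 -0.6  9.4] g 0.0401
out t 51.69 p [0.6346 0.1853 0.2585] F [ 0.3 -0.8  0.2] g 0.0622
[array([0.646 , 0.1954, 0.018 ]), array([0.5832, 0.1927, 0.018 ]), array([0.5197, 0.1896, 0.018 ])]
```

View pics/m1.png

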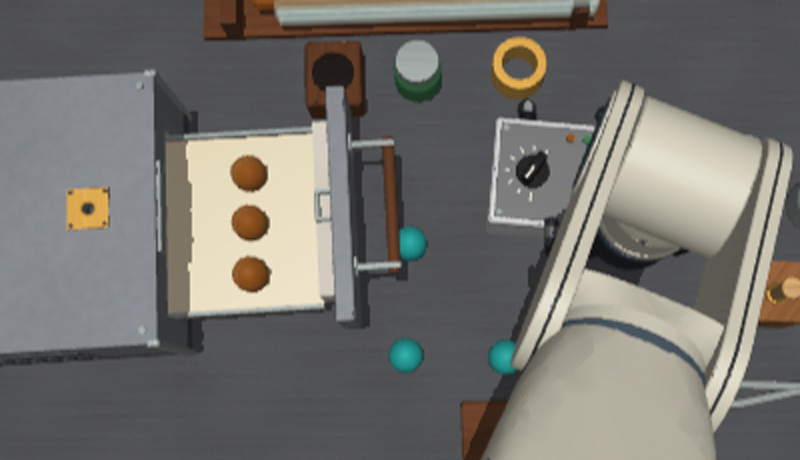

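View pics/m2.png

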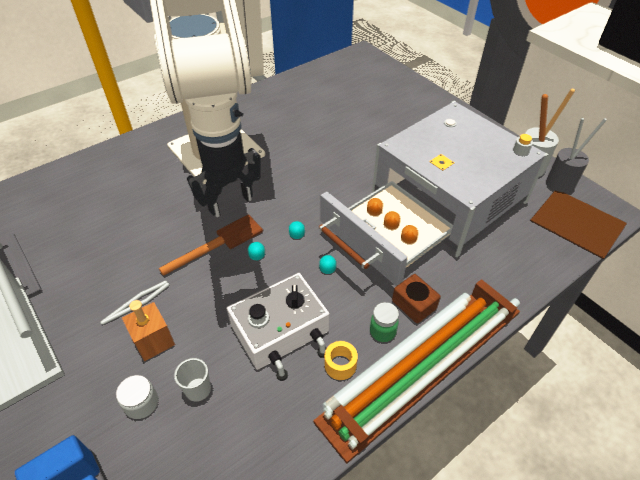

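All three amber weights are in the drawer and no fourth is visible. Next I'll close the fingers and push the bar home.

Run:
```python
from h import *
o=ori(np.arctan2(-YA[1],-YA[0])); B=HOLE-.1455*XA
P=lambda d,z:[*(B+d*XA),z]
hand.gripper_to(0.0)
bot.movep(P(-.255,.22),o); bot.move_l(P(-.255,.102),vel=.2); st("pre")
bot.move_l(P(-.20,.102),vel=.08); st()
bot.move_l(P(-.12,.102),vel=.07);st()
bot.move_l(P(-.04,.102),vel=.07);st()
bot.move_l(P(-.022,.102),vel=.05);st()
```

```text
pre t 55.92 p [ 0.5874 -0.0637  0.1029] F [ 0.2  0.4 -0.4] g 0.0001
 t 56.77 p [ 0.5842 -0.0085  0.1019] F [-0.3 -0.5 -0.4] g -0.0002
 t 58.06 p [0.5799 0.0704 0.1019] F [-1.9 -5.9  3. ] g -0.0001
 t 59.35 p [0.5756 0.15   0.1018] F [-3.7 -7.9  4.6] g 0.0
 t 59.86 p [0.5746 0.1673 0.1018] F [ -3.6 -11.5   5.7] g -0.0
```

Run:
```python
from h import *
B=HOLE-.1455*XA
P=lambda d,z:[*(B+d*XA),z]
for d in (-.019,-.016,-.014,-.012,-.010,-.008,-.006,-.004,-.002):
    bot.move_l(P(d,.102),vel=.03); s=st(d)
    if s["wrist_force"][1]<-24: break
```

```text
-0.019 t 60.11 p [0.5745 0.1704 0.1018] F [-4.9 -9.4  5.4] g 0.0001
-0.016 t 60.36 p [0.5744 0.1738 0.1017] F [-4.6 -7.4  5.4] g -0.0001
-0.014 t 60.61 p [0.5743 0.1758 0.1017] F [-4.1 -8.3  4.2] g 0.0001
-0.012 t 60.86 p [0.5743 0.1778 0.1017] F [-3.8 -7.7  4.4] g 0.0002
-0.01 t 61.11 p [0.5742 0.1796 0.1017] F [-3.4 -8.1  4. ] g -0.0001
-0.008 t 61.36 p [0.5741 0.1798 0.1017] F [ -2.3 -18.1   6. ] g -0.0
-0.006 t 61.61 p [0.5741 0.18   0.1017] F [ -1.5 -27.7   7. ] g -0.0002
```

Hit the stop. I'll back off slowly and look.

Run:
```python
from h import *
B=HOLE-.1455*XA
P=lambda d,z:[*(B+d*XA),z]
bot.wait(.2)
for d in (-.012,-.016,-.022,-.06): bot.move_l(P(d,.102),vel=.04); st(d)
bot.move_l(P(-.06,.25),vel=.2)
bot.movep([.5,-.2,.3],ori(-np.pi/2))
snap("top","n1",(20,130,420,360),2); snap("scene","n2",(200,60,600,360),2)
```

```text
-0.012 t 62.11 p [0.5744 0.1772 0.1016] F [-2.8 -8.6  3.6] g -0.0004
-0.016 t 62.36 p [0.5758 0.1749 0.1019] F [-0.7 -4.8 -0.7] g -0.0001
-0.022 t 62.66 p [0.5765 0.1695 0.1021] F [-0.  -0.  -0.2] g -0.0001
-0.06 t 63.76 p [0.578  0.1316 0.102 ] F [ 0.5  0.8 -0.1] g 0.0001
```

View pics/n1.png

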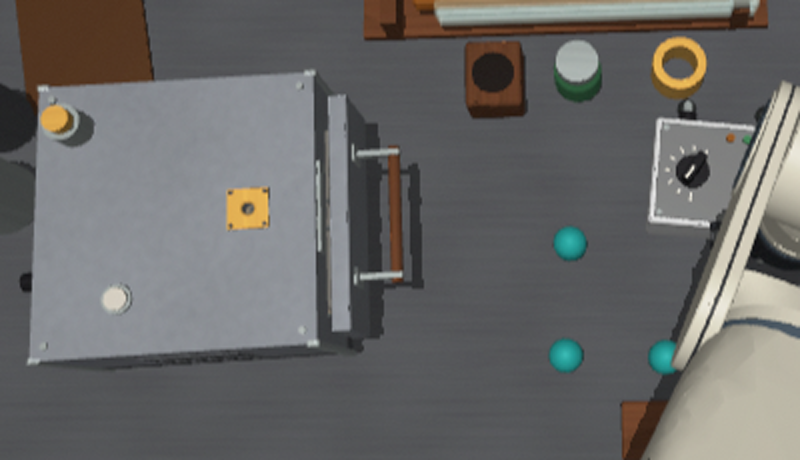

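View pics/n2.png

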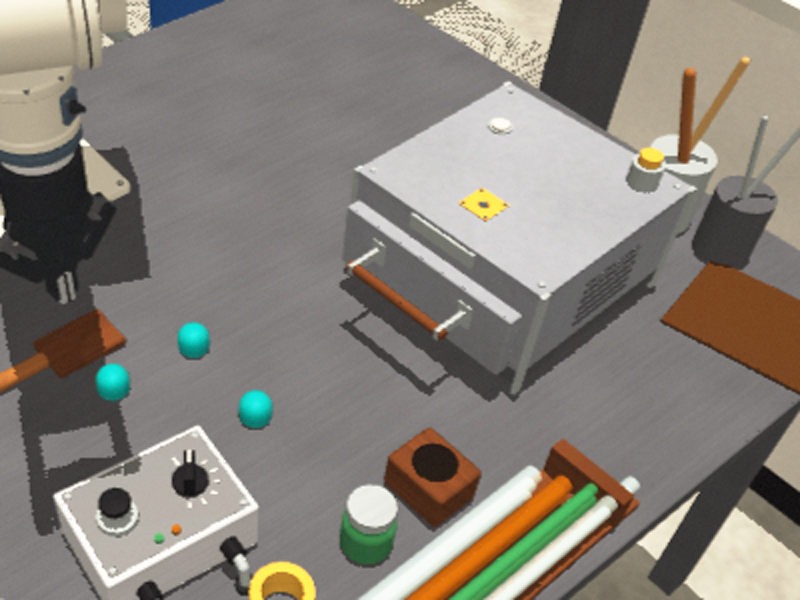

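The drawer is shut and stays shut with the robot clear. Next, the knob.

Run:
```python
from h import *
c=[.6256,-.1512]
hand.gripper_to(.045,40)
o=ori(np.radians(54.6)); bot.movep([*c,.2],o); st()
bot.move_l([*c,.125],vel=.12); 
bot.move_l([*c,.107],vel=.05); s=st("down"); print(s["q"][5])
snap("scene","o1",(220,240,370,350),5)
hand.gripper_to(0.,40); s=st("grip"); print(s["ft_torque"].round(2))
```

```text
t 68.59 p [ 0.6256 -0.1513  0.2001] F [ 0.  -0.1 -1.1] g 0.0451
down t 69.88 p [ 0.6254 -0.1511  0.1066] F [-0.6  0.3 -0.4] g 0.0451
-1.2085796835254443
grip t 70.32 p [ 0.627  -0.1495  0.1076] F [3.9 8.7 0.4] g 0.0109
[ 1.28 -0.6   0.01]
```

View pics/o1.png

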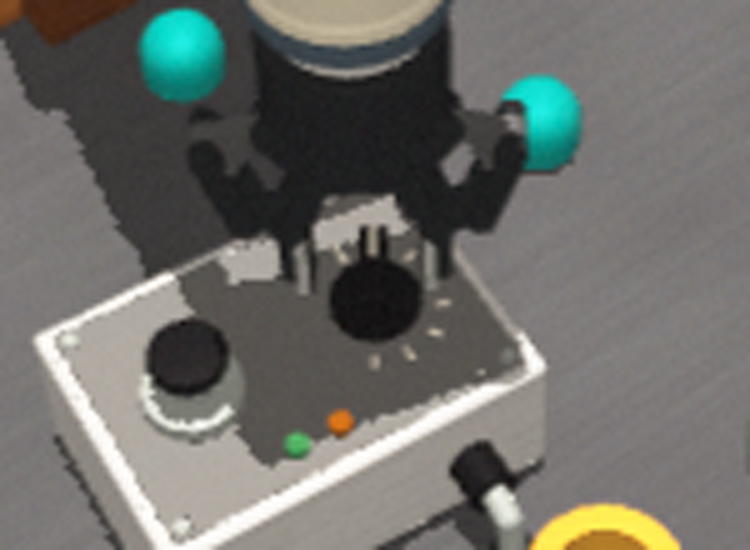

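Run:
```python
from h import *
bot.move_l([.6273,-.1492,.107],vel=.03); s=st("relieve"); 
for i in range(3):
  f=s["wrist_force"]
  if np.hypot(*f[:2])>3:
    p=s["ee_pos"]; bot.move_l([p[0]+f[0]*1e-4,p[1]+f[1]*1e-4,.107],vel=.03); s=st("relieve")
q0=s["q"].copy(); print(q0[5])
for d in (30,60,90,120):
    q=q0.copy(); q[5]+=np.radians(d); bot.move_joints(q); s=st(d); print(np.degrees(s["q"][5]-q0[5]).round(1),s["ft_torque"].round(2))
snap("top","p1",(330,175,440,260),7)
snap("scene","p2",(220,240,370,350),5)
```

```text
relieve t 70.57 p [ 0.6272 -0.1493  0.1076] F [-2.   0.   5.1] g 0.0109
-1.2048137426563248
30 t 71.13 p [ 0.6292 -0.1475  0.1076] F [ 8.8  9.4 -4.1] g 0.0112
30.0 [ 1.43 -1.02 -0.01]
60 t 71.7 p [ 0.6318 -0.147   0.1077] F [ 17.3  12.4 -12.6] g 0.0107
60.0 [ 1.99 -2.6   0.02]
90 t 72.27 p [ 0.6344 -0.1479  0.1078] F [ 28.    8.4 -19.5] g 0.0112
90.0 [ 1.61 -4.12  0.08]
120 t 72.83 p [ 0.6362 -0.1499  0.1079] F [ 32.3   0.4 -27.6] g 0.0109
120.0 [ 0.23 -5.05  0.04]
```

View pics/p2.png

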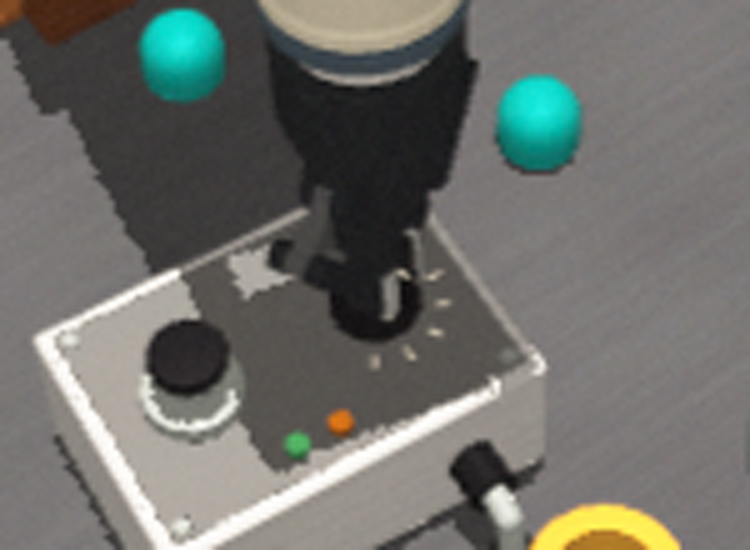

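Run:
```python
from h import *
s=st(); p=s["ee_pos"]
bot.move_l([p[0],p[1],.107],vel=.03); s=st("relieve"); print(s["ft_torque"].round(2))
hand.gripper_to(.045); p=s["ee_pos"]; s=st("rel")
bot.move_l([s["ee_pos"][0],s["ee_pos"][1],.2],vel=.15)
bot.movep([.45,-.2,.3],ori(-np.pi/2))
snap("top","q1",(330,175,440,260),7)
snap("scene","q2",(220,240,370,350),5)
```

```text
t 72.93 p [ 0.6362 -0.1499  0.1079] F [ 33.2  -0.4 -26.8] g 0.011
relieve t 73.38 p [ 0.6371 -0.1499  0.1076] F [2.4 0.7 2.6] g 0.0116
[ 0.29 -0.2   0.01]
rel t 73.81 p [ 0.6359 -0.1499  0.1068] F [-0.9 -0.3 -0.2] g 0.045
```

View pics/q1.png

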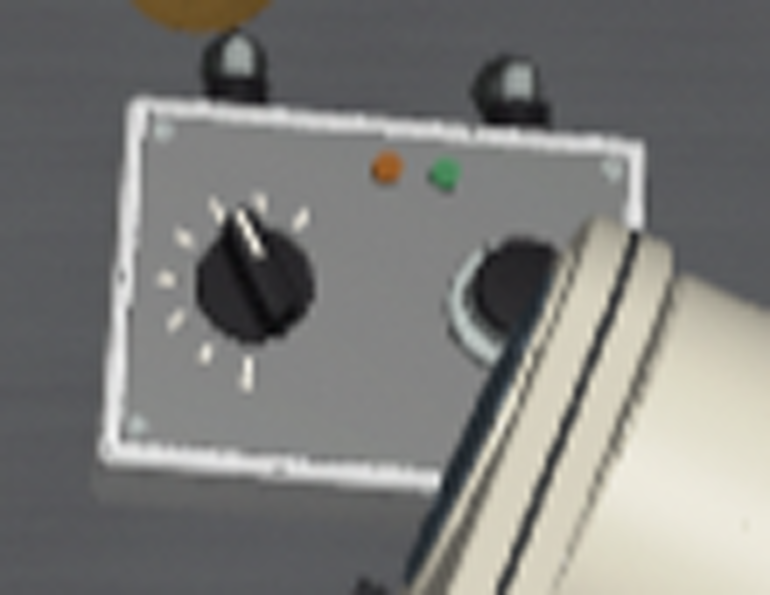

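View pics/q2.png

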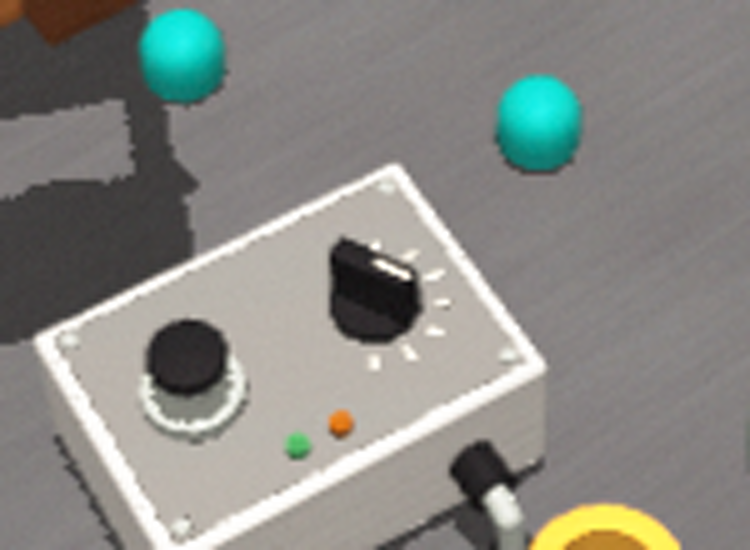

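The pointer now lines up with the fifth mark: in the crop it points 27.6° left of up, and mark 5 is at 27° from the skirt centre. Next, the plunger location.

Run:
```python
from h import *
k=px2w("top",330+253.5/7,175+285/7,.0755); print("knob",k)
print("plg tri",tri((257.4,311),(405.4,216)),px2w("top",405.4,216,.111),px2w("scene",257.4,311,.111))
y=np.array([-.096,-.995]); print(k[:2]+.087*y)
```

```text
knob [ 0.63115979 -0.15276498  0.0755    ]
plg tri [ 0.62282115 -0.2390546   0.10687803] [ 0.6211277  -0.23955594  0.111     ] [ 0.62601394 -0.2390211   0.111     ]
[ 0.62280779 -0.23932998]
```

Run:
```python
from h import *
c=[.6228,-.2393]; hand.gripper_to(0.)
bot.movep([*c,.2],ori(0)); bot.move_l([*c,.134],vel=.12); st()
for z in (.131,.128,.124,.120,.118,.116,.115,.114,.113,.112):
    bot.move_l([*c,z],vel=.04); s=st(z)
    if s["wrist_force"][2]>22: break
bot.wait(.2); st("hold")
bot.move_l([*c,.135],vel=.05); st()
bot.move_l([*c,.22],vel=.2)
bot.movep([.37,-.43,.3],ori(0)); st()
snap("top","r1",(20,130,540,360),1.53); snap("scene","r2")
snap("top","r3",(330,175,440,260),7)
```

```text
t 78.1 p [ 0.6232 -0.2395  0.1345] F [-0.2 -0.5  0.6] g -0.0004
0.131 t 78.35 p [ 0.6231 -0.2394  0.1316] F [ 0.5  0.1 -0.6] g -0.0004
0.128 t 78.6 p [ 0.6234 -0.2395  0.1286] F [ 0.8 -0.3  4.4] g -0.0001
0.124 t 78.85 p [ 0.6234 -0.2395  0.1245] F [ 1.4 -0.9  5.6] g -0.0001
0.12 t 79.1 p [ 0.6234 -0.2396  0.1208] F [-0.4 -0.7  6.4] g -0.0
0.118 t 79.35 p [ 0.6234 -0.2396  0.119 ] F [ 0.7 -0.7  8. ] g 0.0
0.116 t 79.6 p [ 0.6234 -0.2396  0.1171] F [-0.7  0.2  8.6] g 0.0003
0.115 t 79.85 p [ 0.6234 -0.2395  0.1162] F [ 0.6  1.1 10.3] g 0.0001
0.114 t 80.1 p [ 0.6234 -0.2395  0.116 ] F [-2.2  0.8 14. ] g -0.0002
0.113 t 80.35 p [ 0.6235 -0.2396  0.1159] F [-4.9  2.8 21. ] g -0.0
0.112 t 80.6 p [ 0.6236 -0.2396  0.1159] F [-7.5  2.7 27.8] g -0.0
hold t 80.8 p [ 0.6236 -0.2396  0.1159] F [-6.7  2.8 28.9] g 0.0004
 t 81.41 p [ 0.6221 -0.2391  0.1342] F [-0.7  0.3 -0. ] g 0.0001
 t 83.22 p [ 0.3707 -0.4295  0.2994] F [-0.1 -0.3  0.4] g -0.0002
```

View pics/r1.png

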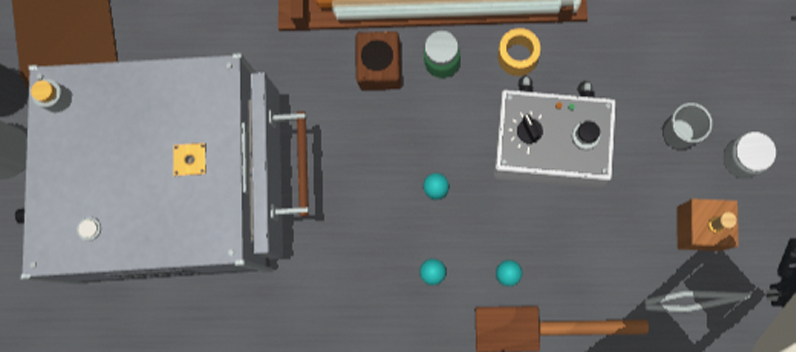

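View pics/r2.png

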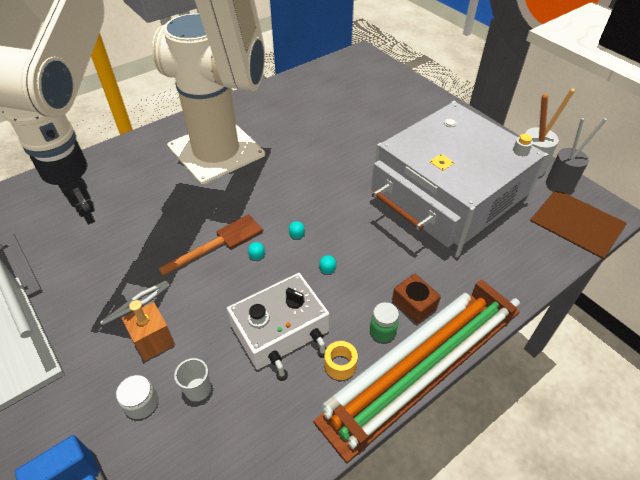

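View pics/r3.png

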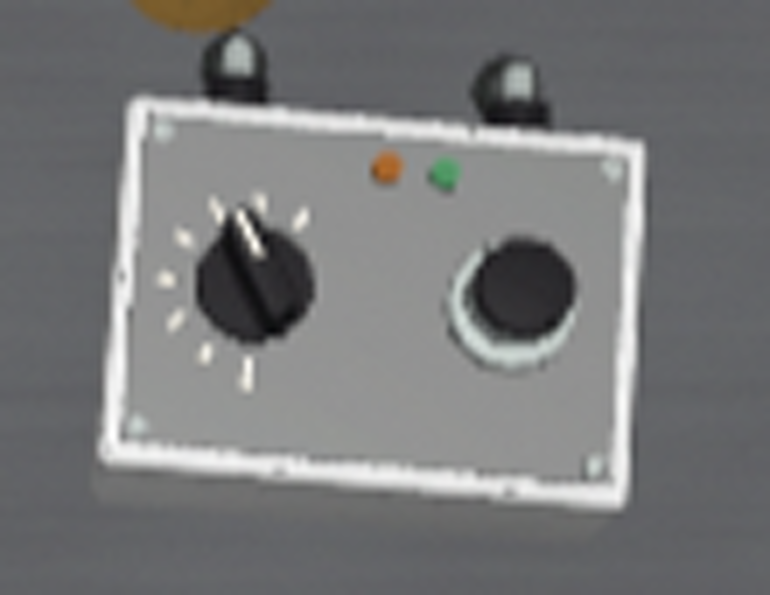

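The plunger reached its hard stop and sprang back. The drawer is shut, the knob is on the fifth click and the pin is in its stand. Handing in.

Run:
```python
from h import *
ticket.finish_job(); st()
```

```text
the job is handed in; nothing more can be done
the job is handed in; nothing more can be done
```

The job is done and handed in, at about 83 s of the 210 s allowed. I saw no failed checks, but `finish_job` gives no verdict.

- **Latch and pin:** The pin tripped the latch at about 4 N and the drawer sprang fully out. The pin is back in its stand, with its collar down on the block.
- **Weights:** Three amber weights were on the bench and I saw no fourth. One was knocked aside early on, so I located it again before picking it. All three stood upright on the hearth in the last picture before closing; with the drawer shut I could not see them.
- **Drawer:** I pushed it to its stop at about 28 N. It stayed shut after I let go and still looked shut at the end.
- **Knob:** It started on the first click, so I turned it 120° clockwise. The pointer now lines up with the fifth mark. My estimate of its centre was about 6 mm off, so I gripped it off-axis and the side force rose to about 33 N. I eased that off before letting go.
- **Start plunger:** With the drawer shut, I pushed it to its hard stop, 14 mm down at up to 29 N. It sprang back, and the last picture shows it out.
- **Other things on the bench:** In the last pictures the bystanders and the turquoise look-alikes appear where they started. I checked this by eye only.

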